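# Edge the handheld console off the riser and dock it with its stylus

### The job

The handheld console (the longer of the two flat things on the pine riser) lies between rails, too snug to pick up there: edge it out over the riser's front edge, the one nearest the robot, until enough overhangs to pinch, then lift it away and lay it flat on the raised pad of the grey tray, centred between the pad's end lips, keeping hold until it is down. Then lay the stylus along the tray's V groove with the middle of its thick barrel at the middle of the groove, letting it settle before you let go. Never let the console drop onto the desk, and leave the cartridge, mug, figurine, jar and plug adapter where they are.

Things in the scene. Friction and masses are not known exactly. Their poses are not given: they have to be found in the camera images.
- console_center (a point): Centre (half-way up) of the loose handheld console: flat grey plastic slab 120 long (its x) x 60 wide (y) x 14 thick (z up), about 150 g, dark screen on top. It lies along either lane of the riser, its front end 5 to 35 mm behind the front edge. The board behind it is clear, so its rear end can be pushed; it tips off when about 60 mm overhangs.
- cartridge_center (a point): Centre of the cartridge, a bystander: flat grey plastic slab 80 long x 60 wide x 14 thick with a paper-coloured label, in the other lane of the riser.
- riser: Fixed pine riser. Origin at desk level under the front edge, midway between the lanes; x runs inwards along the lanes, y left. Board 210 deep, y -78 to +152, top 80 above the desk, 18 thick, on two side legs. Rails 8 wide, 14 high along its full depth at y -74, 0, +74: two lanes 66 wide at y -37 and +37, open at both ends. At y +95 to +172 a clip and console grip rise 48 above the board.
- tray: Fixed grey tray, base plate 180 (x) x 170 (y) x 8 thick. Origin in the middle of its underside, z up. It carries the raised pad on its +y half and the V groove on its -y half; nothing on it is higher than 40 above the desk.
- pad_seat (a point): Where the centre of the docked console belongs (tray x 0, y +35, z 37); axes as the tray's, console's length along x, either way round. The pad is 100 long x 40 wide, its top 30 above the desk, so the console's long sides overhang it by 10. End lips 6 thick, 40 wide, 8 higher than the pad, have their inner faces at x -66 and +66: 6 to spare at each end.
- groove_seat (a point): Where the middle of the stylus barrel's axis lies when at rest in the groove (tray x 0, y -58, z 34); axes as the tray's, groove along x, stylus either way round. The groove is two V saddles (45 degree sides), each 10 long, centred at x -32 and +32, tops 37 above the desk, 40 wide in y; between them, 54 clear, nothing stands above the base plate.
- stylus_center (a point): Middle of the thick barrel (on its axis) of the loose aluminium stylus, shaped like a screwdriver: round barrel 18 in diameter, 100 long, along its x (50 each way from here), then a thin shaft 8 in diameter 50 long at the +x end. About 60 g. It lies on the desk, this point 9 above it; it can roll.
- mug: Red ceramic mug turned over, a bystander: 82 wide at the desk, 82 high, handle on its side reaching 69 from the axis. Origin at the centre of its foot on the desk.
- figurine: White acrylic figurine on a round base 64 wide, 94 high, a bystander. Origin at the centre of its underside.
- can: Glass jar 66 wide, 90 high, a bystander. Origin at the centre of its underside.
- adapter: White plug adapter block 50 x 45 x 28 high, a bystander. Origin at the centre of its underside.
Things that resemble listed ones, but are neither listed nor needed, are in the scene too. Of the things shaped like the part that bears stylus_center, the aluminium one is meant. Leave any pink look-alike of the part that bears console_center alone.

How it is judged:
By the outcome, as a careful person would: the job done as asked, in the order asked, and still so for the second after the job is handed in, with the robot touching nothing.
It also fails if it takes over 67 s, if anything falls off the work surface, if the arm or the gripper's body presses on something with over 40 N, if the wrist force passes 120 N, or if a joint passes its speed limit or range.

### The arm

A 7-joint arm with a two-finger parallel gripper is mounted at the origin on the work surface. World frame = base frame: x ahead of the robot, y to its left, z up, the work surface at z = 0. Lengths are in m, angles in rad, forces in N, time in s.
With the tool pointing down it reaches from about 0.4 to 0.85 m from the base axis. Payload 4.5 kg.
Tool frame: the origin (TCP) lies between the finger pads; the fingertips stand r.tip_reach ahead of it and the grasp point (between the pads) lies 11 mm behind it (r.tip_reach is the distance from the TCP to the fingertips, in m); z points along the fingers, y is the line along which they close (so a half turn about z gives the same grasp; the last joint's range is limited). The gripper opens to 88 mm and grips with 3 to 60 N. Pads are 18 mm wide; open, the fingers measure 123 mm over their backs; the gripper's body (75 mm by 187 mm) begins 45 mm behind the grasp point.
Start: joints at [-1.213, 0.689, -0.195, 1.565, 0.157, 0.902, -0.215], TCP at [0.199, 0.593, 0.247] pointing down, gripper open.
Joint ranges: [-3.01, 3.01], [-0.46, 2.08], [-1.47, 1.51], [0.13, 2.56], [-1, 4.14], [0.04, 2.09], [-2.66, 2.66]. Speed limits (rad/s): [2.57, 2.57, 3.14, 3.14, 3.14, 3.14, 3.14].

### API

Orientations are given as a unit quaternion [x, y, z, w].
In Python, from plant import r, vision, workorder gives the robot as it stands.
- The arm moves only by the tool drive_tool, never from a script. Its argument "targets" is a list of rows, each an object of numbers: "tx", "ty", "tz": the shift along the world's x, y, z in units of 0.03 m (1.0 is 0.03 m); "wx", "wy", "wz": the turn, a rotation vector about the world's x, y, z in units of 60 degrees (1.0 is 60 degrees); "claw": the opening, from -1 (shut) to 1 (fully open). A call has exactly 8 rows; each row shifts and turns the commanded pose from where the row before left it; what a row does not reach is not made up. A row lasts 1/10 s, in which the tool goes at most 50 mm and 8.59 degrees, less where a joint would pass 70% of its speed; a pose out of reach is approached as far as the arm can. A call with a number of a shift or a turn outside -1 to 1 is refused whole. A call with a gripper value outside its range is refused whole. The fingers move at their own pace and stop on an object; "force" is the grip in N (left out, the last holds). Time passes only in rows, so rows that do not move let the fingers close, or fill a call up. It gives the time, the measured TCP pose, the force, the opening and the grip force at its end, in the units of the state.
- r.get_state(): the state, without advancing time (a new reading comes with each control period).
- vision.snapshot(name): name is "scene" or "top"; returns a dict with "image" (420x560x3 uint8, blue, green, red), "range_z" (420x560 float32, m along the optical axis (not along the pixel's ray), 0 where there is no reading), "K" (3x3 intrinsics, pixels), "cam_to_world" (4x4, takes a point from camera to world coordinates). Camera axes: x right, y up, looking along -z (the intrinsics and any distortion apply to the point x, -y, -z); pixel columns grow to the right and rows downward; lengths in m; the calibration is good to about 2 mm. A picture is of the moment at which its call begins.
- workorder.finish_job(): hands the job in; it is judged then, once.
The state is a dict: "clock": time; "q": joint angles; "qd": joint speeds; "joint_torque": joint torques, N m; "tool_pos": TCP position; "eef_rot": TCP orientation; "contact_force": force on the tool from outside, world axes, zero at the start; "moment": the same for the moment, N m; "opening": opening from 0.0 (shut) to 1.0 (fully open); "finger_force": force on a finger pad.
Only numpy, scipy, OpenCV 4.12 (cv2) and the standard library are available. Lean on these libraries where they do the work, as an engineer would, in place of code of your own. Each camera call takes 0.05 s, during which the arm holds its last target. There are 200 camera calls.

## Working session

There is one attempt and no reset: what is moved stays moved. The work goes in short steps, Python scripts to look and compute and a tool call to move; the robot and the scene stay as the last step left them, time stands still between calls to the robot, and variables do not carry over. Pictures are saved under pics/ and viewed, at most 10 in all, crops included, and the job is handed in when it is done.

Besides the shell and the picture viewer there is one more tool, called after ">>>" in YAML: its name, and indented under it one key for each argument. drive_tool: Moves the arm, as the interface text tells. Its arguments: {"type":"object","properties":{"targets":{"type":"array","items":{"type":"object","properties":{"tx":{"type":"number"},"ty":{"type":"number"},"tz":{"type":"number"},"wx":{"type":"number"},"wy":{"type":"number"},"wz":{"type":"number"},"claw":{"type":"number"}}}},"force":{"type":"number"}},"required":["targets"]}

```bash
ls; mkdir -p pics; cat > h.py <<'E'
import numpy as np, cv2
from plant import r, vision, workorder
def snap(n):
    s=vision.snapshot(n); return s
def ray(s,u,v):
    K=s["K"];M=np.array(s["cam_to_world"])
    d=np.array([(u-K[0,2])/K[0,0],-(v-K[1,2])/K[1,1],-1.0])
    return M[:3,3],M[:3,:3]@d
def onz(s,u,v,z):
    o,d=ray(s,u,v); return o+d*(z-o[2])/d[2]
def pt(s,u,v):
    o,d=ray(s,u,v); return o+d*float(s["range_z"][int(v),int(u)])
def cloud(s):
    h,w=s["range_z"].shape; u,v=np.meshgrid(np.arange(w),np.arange(h))
    K=s["K"];M=np.array(s["cam_to_world"]);z=s["range_z"]
    P=np.stack([(u-K[0,2])/K[0,0]*z,-(v-K[1,2])/K[1,1]*z,-z],-1)
    return P@M[:3,:3].T+M[:3,3]
E
python3 - <<'E'
from h import *
import pickle
for n in("scene","top"):
    s=snap(n); cv2.imwrite(f"pics/{n}0.png",s["image"]); pickle.dump(s,open(n+"0.pkl","wb"))
    print(n,s["K"],np.round(s["cam_to_world"],3))
print(r.get_state(), r.tip_reach)
E
```

```text
pics
scene [[498.72168325   0.         281.05627275]
 [  0.         498.72168325 210.80737525]
 [  0.           0.           1.        ]] [[-0.674 -0.486  0.556  1.109]
 [ 0.739 -0.43   0.519  0.685]
 [-0.013  0.761  0.649  0.85 ]
 [ 0.     0.     0.     1.   ]]
top [[386.32118331   0.         280.54660123]
 [  0.         386.32118331 210.02270303]
 [  0.           0.           1.        ]] [[ 0.005  0.996 -0.085  0.396]
 [-1.     0.003 -0.027  0.067]
 [-0.027  0.085  0.996  1.013]
 [ 0.     0.     0.     1.   ]]
{'clock': 0.1, 'q': array([-1.21321475,  0.6898885 , -0.19454389,  1.56620337,  0.1573195 ,
        0.90248237, -0.2150987 ]), 'qd': array([ 0.00035702, -0.00253403,  0.00142204, -0.00359489,  0.00058539,
       -0.00029025,  0.00243781]), 'joint_torque': array([-2.06900295e-03, -5.28499997e+01, -1.27182785e+00, -1.53835952e+01,
       -5.27298474e-02,  1.94143780e-03,  4.11603594e-05]), 'tool_pos': array([0.19870841, 0.59201182, 0.24600784]), 'eef_rot': array([ 1.61133398e-01,  9.86932317e-01, -7.90528975e-04, -7.16967336e-05]), 'contact_force': array([0.1760078 , 0.22186754, 0.13267067]), 'moment': array([-0.04025146,  0.03831247,  0.03335271]), 'finger_force': 0.0, 'opening': 0.9988209710529569} 0.008
```

View pics/scene0.png

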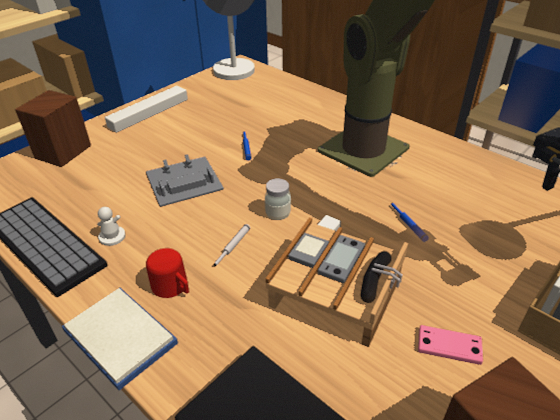

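View pics/top0.png

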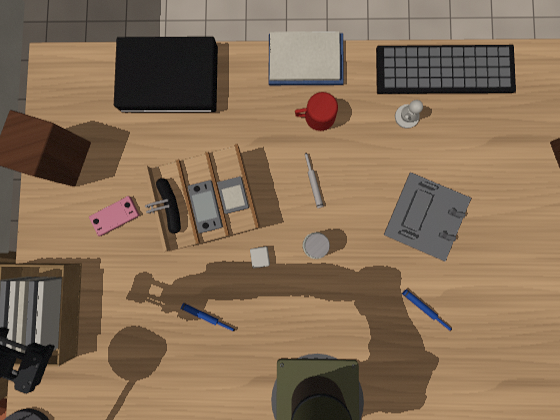

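The scene view shows the console at (340,257), the cartridge at (308,247) and the stylus at (232,243). In the top view they are at (205,205), (232,195) and (315,180).

What could be mistaken for the targets, by top-view pixel:
- **Console:** grey slab with a dark screen (205,205), cartridge with a paper label (232,195), pink slab (114,215). I choose (205,205).
- **Stylus:** bare aluminium (315,180), blue ones at (208,317) and (428,310). I choose (315,180).

The tray is at (428,215) in the top view.

```bash
python3 - <<'E'
from h import *
import pickle
t=pickle.load(open("top0.pkl","rb"));c=pickle.load(open("scene0.pkl","rb"))
def crop(s,x,y,w,h,W,H): return cv2.resize(s["image"][y:y+h,x:x+w],(W,H),interpolation=cv2.INTER_CUBIC)
a=crop(t,140,140,133,100,400,300);b=crop(t,380,165,100,100,300,300);
d=crop(c,265,205,150,135,400,360)[:300];d=crop(c,265,210,160,120,400,300);e=crop(c,140,140,90,75,360,300)
f=np.vstack([np.hstack([a,b,np.zeros((300,60,3),np.uint8)]),np.hstack([d,e])])
cv2.imwrite("pics/crop1.png",f)
P=cloud(t)
for n,(u,v) in dict(console=(205,205),cart=(232,195),sty=(315,185),pad=(417,210),desk=(350,200)).items(): print(n,P[v-1:v+2,u-1:u+2].reshape(-1,3).mean(0).round(4))
E
```

```text
console [0.4863 0.2739 0.0933]
cart [0.5105 0.209  0.094 ]
sty [0.5468 0.0049 0.0161]
pad [ 0.4718 -0.2164  0.1388]
desk [ 0.5097 -0.0878 -0.0006]
```

View pics/crop1.png

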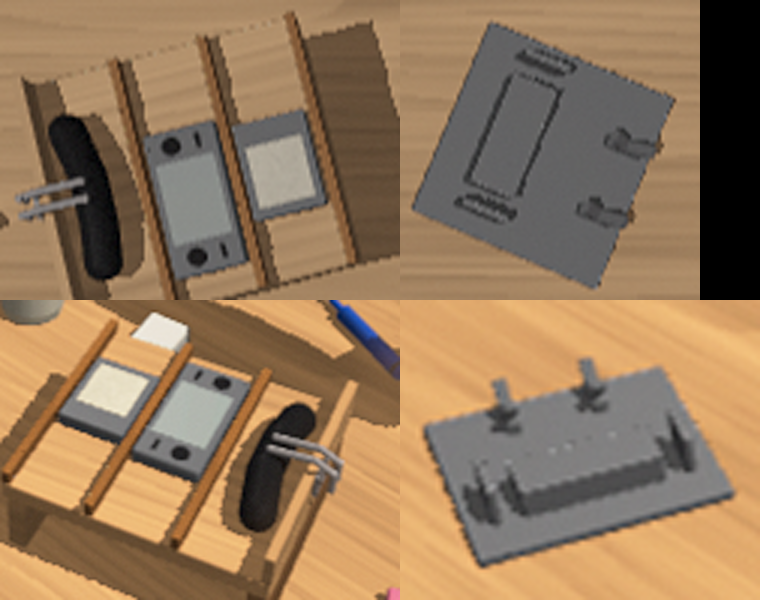

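The close crop confirms the choice. The grey console with two buttons is in the +y lane, its front end near the riser front, beside the labelled cartridge. On the tray, the pad and its lips are on the left and the V saddles on the right. Next I measure from both views.

```bash
cat >> h.py <<'E'
def tri(a,pa,b,pb):
    o1,d1=ray(a,*pa);o2,d2=ray(b,*pb)
    A=np.stack([d1,-d2],1);k=np.linalg.lstsq(A,o2-o1,rcond=None)[0]
    p,q=o1+k[0]*d1,o2+k[1]*d2
    return (p+q)/2,np.linalg.norm(p-q)
E
python3 - <<'E'
from h import *
import pickle
t=pickle.load(open("top0.pkl","rb"));c=pickle.load(open("scene0.pkl","rb"))
T=lambda x,y:((x)/3-.3,(y)/3-.3)
tA=[(140+x/3-.3,140+y/3-.3) for x,y in [(147,139),(219,121),(247,262),(181,278)]] # console FL.. rear-left, rear-right, front-right, front-left
cA=[(265+x/2.5-.3,210+(y-300)/2.5-.3) for x,y in [(134,438),(134,438),(0,0),(0,0)]]
print("console top corners @0.094");
Q=np.array([onz(t,*p,.094) for p in tA]);print(Q.round(4),Q.mean(0).round(4))
print("scene corners: rear-right(cart side) , front-right, front-left, rear-left")
S=[(265+x/2.5-.3,210+(y-300)/2.5-.3) for x,y in [(134,434),(187,362),(250,378),(198,466)]]
Q2=np.array([onz(c,*p,.094) for p in S]);print(Q2.round(4),Q2.mean(0).round(4))
for i,j in ((1,0),(2,1),(3,2),(0,3)): print(tri(t,tA[i],c,S[j]))
tp=[(380+(x-400)/3-.3,165+y/3-.3) for x,y in [(490,22),(675,98),(600,287),(412,208)]]
sp=[(140+(x-400)/4-.3,140+(y-300)/4-.3) for x,y in [(425,427),(483,560),(735,493),(660,368)]]
Q=np.array([onz(t,*p,.008) for p in tp]);print("tray\n",Q.round(4),Q.mean(0).round(4))
Q2=np.array([onz(c,*p,.008) for p in sp]);print(Q2.round(4),Q2.mean(0).round(4))
pd=[(380+(x-400)/3-.3,165+y/3-.3) for x,y in [(511,72),(563,92),(518,200),(466,184)]]
Q=np.array([onz(t,*p,.03) for p in pd]);print("pad\n",Q.round(4),Q.mean(0).round(4))
# riser front edge in scene & top: rails front ends
def low(s,x,y,w,h,th,z):
    im=s["image"][y:y+h,x:x+w];m=(cv2.cvtColor(im,cv2.COLOR_BGR2HSV)[...,1]<th).astype(np.uint8)
    m=cv2.morphologyEx(m,cv2.MORPH_OPEN,np.ones((2,2)))
    n,l,st,ce=cv2.connectedComponentsWithStats(m)
    k=1+np.argmax(st[1:,4]);v,u=np.nonzero(l==k)
    W=np.array([onz(s,a+x,b+y,z)[:2] for a,b in zip(u,v)])
    r_=cv2.minAreaRect((W*1000).astype(np.float32));print("sty",st[k],r_,W.mean(0))
    d=np.linalg.svd(W-W.mean(0),full_matrices=False)[2][0];
    p=(W-W.mean(0))@d;n_=(W-W.mean(0))@np.array([-d[1],d[0]])
    for lo in np.arange(p.min(),p.max(),.012):
        q=(p>=lo)&(p<lo+.012);print(round(lo,3),np.ptp(n_[q]).round(4),n_[q].mean().round(4),end=' | ')
    print(d,"ends",W.mean(0)+d*p.min(),W.mean(0)+d*p.max())
low(t,295,145,40,68,70,.009);low(c,205,220,50,50,70,.009)
E
```

```text
console top corners @0.094
[[0.5321 0.3143 0.094 ]
 [0.5468 0.2563 0.094 ]
 [0.4334 0.2316 0.094 ]
 [0.4205 0.2842 0.094 ]] [0.4832 0.2716 0.094 ]
scene corners: rear-right(cart side) , front-right, front-left, rear-left
[[0.5332 0.2505 0.094 ]
 [0.4343 0.2303 0.094 ]
 [0.4143 0.2836 0.094 ]
 [0.5264 0.3116 0.094 ]] [0.477 0.269 0.094]
(array([0.54354566, 0.25563378, 0.10566949]), np.float64(0.004362066429856785))
(array([0.43390971, 0.23098651, 0.09416627]), np.float64(0.0015664959814710693))
(array([0.41929669, 0.28461597, 0.09805438]), np.float64(0.0033973839063736176))
(array([0.53090196, 0.31356652, 0.09915193]), np.float64(0.0015278817642992639))
tray
 [[ 0.5825 -0.2424  0.008 ]
 [ 0.5163 -0.3989  0.008 ]
 [ 0.3542 -0.33    0.008 ]
 [ 0.4206 -0.1722  0.008 ]] [ 0.4684 -0.2859  0.008 ]
[[ 0.5155 -0.3998  0.008 ]
 [ 0.5801 -0.2463  0.008 ]
 [ 0.42   -0.1741  0.008 ]
 [ 0.3535 -0.3291  0.008 ]] [ 0.4673 -0.2873  0.008 ]
pad
 [[ 0.5356 -0.2523  0.03  ]
 [ 0.5186 -0.2954  0.03  ]
 [ 0.4272 -0.2555  0.03  ]
 [ 0.4405 -0.2125  0.03  ]] [ 0.4805 -0.2539  0.03  ]
sty [ 11   9  18  55 31
[... 327 characters left out ...]
03 | 0.023 0.017 -0.0003 | 0.035 0.0165 0.0001 | 0.047 0.0171 0.0001 | 0.059 0.0139 -0.0003 | [-0.96738519 -0.25330988] ends [0.63066599 0.0267631 ] [ 0.48741104 -0.01074822]
sty [ 11   5  35  41 291] ((555.9970092773438, 8.946001052856445), (152.4204864501953, 19.808773040771484), 14.823187828063965) [0.54929014 0.00730851]
-0.069 0.0172 -0.001 | -0.057 0.0194 0.0003 | -0.045 0.0177 0.0003 | -0.033 0.0191 0.0004 | -0.021 0.0187 -0.0001 | -0.009 0.0192 0.0001 | 0.003 0.0191 -0.0003 | 0.015 0.019 0.0001 | 0.027 0.0185 0.0004 | 0.039 0.0127 0.0004 | 0.051 0.0067 -0.0008 | 0.063 0.008 -0.0002 | 0.075 0.0059 -0.0004 | [0.96558498 0.26008775] ends [ 0.48235243 -0.01072167] [0.62954236 0.02892507]
```

```bash
python3 - <<'E'
from h import *
import pickle
t=pickle.load(open("top0.pkl","rb"))
P=cloud(t);hsv=cv2.cvtColor(t["image"],cv2.COLOR_BGR2HSV)
sub=np.zeros(P.shape[:2],bool);sub[140:260,140:275]=1
# rails: project all onto z=.094, use colour
m=sub&(hsv[...,1]>150)&(hsv[...,2]>70)
n,l,st,ce=cv2.connectedComponentsWithStats(m.astype(np.uint8))
for k in range(1,n):
    if st[k,4]>80:
        v,u=np.nonzero(l==k);W=np.array([onz(t,a,b,.094)[:2] for a,b in zip(u,v)])
        vx,vy,x0,y0=cv2.fitLine(W.astype(np.float32),cv2.DIST_HUBER,0,.01,.01).ravel()
        d=np.array([vx,vy])*np.sign(vx);p=W@d
        print(st[k],"yaw",np.degrees(np.arctan2(d[1],d[0])).round(2),"c",W.mean(0).round(4),"len",np.ptp(p).round(4),"lateral(13.6)",round(-x0*np.sin(.2374)+y0*np.cos(.2374),4),"min",(W@[np.cos(.2374),np.sin(.2374)]).min().round(4),p.max().round(4))
d=np.array([np.cos(.2374),np.sin(.2374)]);nn=np.array([-d[1],d[0]])
b=sub&(P[...,2]>.065)&(P[...,2]<.12)
X=P[b][:,:2]@d;Y=P[b][:,:2]@nn
for y0 in np.arange(.08,.26,.02):
    q=abs(Y-y0)<.01
    if q.sum()>10: print(round(y0,3),X[q].min().round(4),X[q].max().round(4),P[b][q][:,2].std().round(4))
cc=np.array([.4815,.2705]);print("console",cc@d,cc@nn)
E
```

```text
0.08 0.4547 0.6647 0.0072
0.1 0.4542 0.6635 0.0073
0.12 0.454 0.6633 0.0065
0.14 0.4532 0.6637 0.0072
0.16 0.4525 0.6631 0.0073
0.18 0.4521 0.6624 0.007
0.2 0.4516 0.6624 0.0069
0.22 0.4511 0.6614 0.0139
0.24 0.4505 0.6598 0.0154
console 0.5316104355429674 0.14967579905187262
```

>>> drive_tool:
  targets:
    - {"tx": 1, "ty": -0.8, "wz": 0.135}
    - {"tx": 1, "ty": -0.8, "wz": 0.135}
    - {"tx": 1, "ty": -0.8, "wz": 0.135}
    - {"tx": 1, "ty": -0.8, "wz": 0.13}
    - {"tx": 1, "ty": -0.8}
    - {"tx": 1, "ty": -0.8, "claw": -1}
    - {"tx": 1, "ty": -0.8, "claw": -1}
    - {"tx": 1, "ty": -0.8, "claw": -1}
  force: 10

```text
validation failed for argument at $.ta...
```

```bash
python3 - <<'E'
from h import *
import pickle
t=pickle.load(open("top0.pkl","rb"))
hsv=cv2.cvtColor(t["image"],cv2.COLOR_BGR2HSV)
print([hsv[195,u].tolist() for u in range(178,192)])
# rails: along each row find the max-saturation px near eyeballed rail lines
for (a,b) in (((115,60),(172,298)),((203,37),(262,287)),((292,14),(352,262))):
    W=[]
    for f in np.linspace(.05,.95,40):
        x=140+(a[0]+f*(b[0]-a[0]))/3;y=int(round(140+(a[1]+f*(b[1]-a[1]))/3))
        us=np.arange(int(x)-4,int(x)+7);w=np.clip(hsv[y,us,1].astype(float)-120,0,None)
        if w.sum()>0: W.append(onz(t,(us*w).sum()/w.sum(),y,.094)[:2])
    W=np.array(W,np.float32);vx,vy,x0,y0=cv2.fitLine(W,cv2.DIST_HUBER,0,.01,.01).ravel()
    print("yaw",np.degrees(np.arctan(vy/vx)).round(2),x0,y0)
P=cloud(t)
for yaw in (14.,15.):
    d=np.array([np.cos(np.radians(yaw)),np.sin(np.radians(yaw))]);nn=np.array([-d[1],d[0]])
    b=np.zeros(P.shape[:2],bool);b[140:260,140:275]=1;b&=(P[...,2]>.065)&(P[...,2]<.12)
    X=P[b][:,:2]@d;Y=P[b][:,:2]@nn
    print(yaw,"Yrange",Y.min(),Y.max(),[X[abs(Y-y)<.01].min().round(4) for y in (.1,.15,.2)])
E
```

```text
[[15, 113, 95], [16, 114, 94], [15, 111, 94], [14, 115, 89], [13, 113, 86], [16, 102, 168], [15, 130, 151], [14, 145, 134], [14, 145, 125], [12, 151, 59], [15, 147, 66], [14, 64, 92], [130, 7, 104], [120, 2, 105]]
yaw 15.08 0.49675238 0.31578004
yaw 14.78 0.5131705 0.24478963
yaw 14.88 0.5326948 0.17418894
14.0 Yrange 0.035556097175946974 0.28222406736828903 [np.float64(0.4549), np.float64(0.4538), np.float64(0.453)]
15.0 Yrange 0.02738923765860056 0.27255351497567176 [np.float64(0.4565), np.float64(0.4564), np.float64(0.4565)]
```

>>> drive_tool:
  targets:
    - {"tx": 1, "ty": -0.8, "tz": 0, "wx": 0, "wy": 0, "wz": 0.14, "claw": 1}
    - {"tx": 1, "ty": -0.8, "tz": 0, "wx": 0, "wy": 0, "wz": 0.14, "claw": 1}
    - {"tx": 1, "ty": -0.8, "tz": 0, "wx": 0, "wy": 0, "wz": 0.14, "claw": 1}
    - {"tx": 1, "ty": -0.8, "tz": 0, "wx": 0, "wy": 0, "wz": 0.13, "claw": 1}
    - {"tx": 1, "ty": -0.8, "tz": 0, "wx": 0, "wy": 0, "wz": 0, "claw": -1}
    - {"tx": 1, "ty": -0.8, "tz": 0, "wx": 0, "wy": 0, "wz": 0, "claw": -1}
    - {"tx": 1, "ty": -0.8, "tz": 0, "wx": 0, "wy": 0, "wz": 0, "claw": -1}
    - {"tx": 1, "ty": -0.8, "tz": 0, "wx": 0, "wy": 0, "wz": 0, "claw": -1}
  force: 10

```text
clock: 0.9
tool_pos: [0.4398, 0.3991, 0.2464]
eef_rot: [-0.126, 0.992, -0.0, -0.0]
contact_force: [0.3, -0.1, 0.3]
opening: 0.663
finger_force: 0.0
```

>>> drive_tool:
  targets:
    - {"tx": 0.86, "ty": -0.69, "tz": 0, "wx": 0, "wy": 0, "wz": 0.008, "claw": -1}
    - {"tx": 0.86, "ty": -0.69, "tz": 0, "wx": 0, "wy": 0, "wz": 0, "claw": -1}
    - {"tx": 0.86, "ty": -0.69, "tz": 0, "wx": 0, "wy": 0, "wz": 0, "claw": -1}
    - {"tx": 0.86, "ty": -0.69, "tz": 0, "wx": 0, "wy": 0, "wz": 0, "claw": -1}
    - {"tx": 0.86, "ty": -0.69, "tz": 0, "wx": 0, "wy": 0, "wz": 0, "claw": -1}
    - {"tx": 0, "ty": 0, "tz": -1, "wx": 0, "wy": 0, "wz": 0, "claw": -1}
    - {"tx": 0, "ty": 0, "tz": -1, "wx": 0, "wy": 0, "wz": 0, "claw": -1}
    - {"tx": 0, "ty": 0, "tz": -1, "wx": 0, "wy": 0, "wz": 0, "claw": -1}

```text
clock: 1.7
tool_pos: [0.5679, 0.2965, 0.1554]
eef_rot: [-0.129, 0.992, 0.0, -0.0]
contact_force: [-0.7, 0.3, 0.3]
opening: 0.005
finger_force: 0.0
```

>>> drive_tool:
  targets:
    - {"tx": 0, "ty": 0, "tz": -0.7, "wx": 0, "wy": 0, "wz": 0, "claw": -1}
    - {"tx": 0, "ty": 0, "tz": -0.6, "wx": 0, "wy": 0, "wz": 0, "claw": -1}
    - {"tx": 0, "ty": 0, "tz": -0.5, "wx": 0, "wy": 0, "wz": 0, "claw": -1}
    - {"tx": 0, "ty": 0, "tz": -0.3, "wx": 0, "wy": 0, "wz": 0, "claw": -1}
    - {"tx": 0, "ty": 0, "tz": 0, "wx": 0, "wy": 0, "wz": 0, "claw": -1}
    - {"tx": 0, "ty": 0, "tz": 0, "wx": 0, "wy": 0, "wz": 0, "claw": -1}
    - {"tx": 0, "ty": 0, "tz": 0, "wx": 0, "wy": 0, "wz": 0, "claw": -1}
    - {"tx": 0, "ty": 0, "tz": 0, "wx": 0, "wy": 0, "wz": 0, "claw": -1}

```text
clock: 2.5
tool_pos: [0.5684, 0.2974, 0.0947]
eef_rot: [-0.13, 0.992, 0.0, 0.001]
contact_force: [-0.1, -0.9, -0.4]
opening: 0.007
finger_force: 0.0
```

```bash
python3 - <<'E'
from h import *
s=snap("scene");cv2.imwrite("pics/c2.png",cv2.resize(s["image"][180:350,240:430],(760,600)[:2] if 0 else (665,595)))
print(r.get_state()["tool_pos"],r.get_state()["contact_force"])
E
```

```text
[0.56826726 0.2972975  0.09452484] [-0.0497857  -0.82553175  0.36089719]
```

View pics/c2.png

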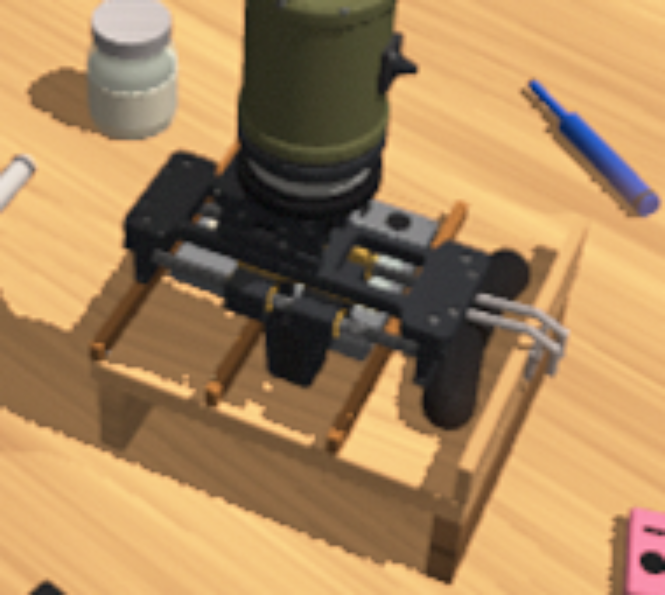

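The view shows the closed fingers in the console's lane at about (297,345), behind its rear end and clear of the rails and the black grip. Now I push along the lane.

>>> drive_tool:
  targets:
    - {"tx": -0.2, "ty": -0.053, "tz": -0.1, "wx": 0, "wy": 0, "wz": 0, "claw": -1}
    - {"tx": -0.2, "ty": -0.053, "tz": 0, "wx": 0, "wy": 0, "wz": 0, "claw": -1}
    - {"tx": -0.2, "ty": -0.053, "tz": 0, "wx": 0, "wy": 0, "wz": 0, "claw": -1}
    - {"tx": -0.2, "ty": -0.053, "tz": 0, "wx": 0, "wy": 0, "wz": 0, "claw": -1}
    - {"tx": -0.2, "ty": -0.053, "tz": 0, "wx": 0, "wy": 0, "wz": 0, "claw": -1}
    - {"tx": -0.2, "ty": -0.053, "tz": 0, "wx": 0, "wy": 0, "wz": 0, "claw": -1}
    - {"tx": -0.2, "ty": -0.053, "tz": 0, "wx": 0, "wy": 0, "wz": 0, "claw": -1}
    - {"tx": -0.2, "ty": -0.053, "tz": 0, "wx": 0, "wy": 0, "wz": 0, "claw": -1}

```text
clock: 3.35
tool_pos: [0.5194, 0.2843, 0.0908]
eef_rot: [-0.13, 0.992, 0.0, 0.0]
contact_force: [0.6, -0.1, -0.3]
opening: 0.007
finger_force: 0.4
```

```bash
python3 - <<'E'
from h import *
t=snap("top");im=cv2.resize(t["image"][165:275,150:270],(654,600),interpolation=cv2.INTER_CUBIC)
s=r.get_state();p=s["tool_pos"];print(p,p[0]*.966+p[1]*.258,s["contact_force"])
cv2.imwrite("pics/t3.png",im)
# grey pixels along the lane
hsv=cv2.cvtColor(t["image"],cv2.COLOR_BGR2HSV)
for X in np.arange(.40,.53,.004):
    w=np.array([X*.966-.139*.258,X*.258+.139*.966,.094,1]);c=np.linalg.inv(t["cam_to_world"])@w
    u=t["K"][0,0]*c[0]/-c[2]+t["K"][0,2];v=t["K"][1,1]*-c[1]/-c[2]+t["K"][1,2]
    print(round(X,3),hsv[int(round(v)),int(round(u))].tolist(),end=';')
E
```

```text
[0.518212   0.28396709 0.09078635] 0.5738562988781083 [-0.23872371  0.05472951  0.79242303]
0.4 [30, 78, 72];0.404 [28, 83, 74];0.408 [30, 70, 76];0.412 [28, 83, 77];0.416 [29, 77, 79];0.42 [29, 80, 80];0.424 [29, 74, 83];0.428 [29, 75, 85];0.432 [29, 75, 85];0.436 [28, 77, 89];0.44 [28, 71, 90];0.444 [28, 74, 93];0.448 [28, 76, 94];0.452 [29, 71, 97];0.456 [28, 73, 98];0.46 [30, 68, 98];0.464 [30, 71, 97];0.468 [28, 69, 100];0.472 [28, 69, 100];0.476 [30, 68, 98];0.48 [28, 74, 100];0.484 [29, 72, 99];0.488 [27, 73, 98];0.492 [29, 73, 98];0.496 [29, 72, 99];0.5 [29, 74, 97];0.504 [29, 71, 97];0.508 [29, 72, 95];0.512 [30, 76, 97];0.516 [29, 74, 97];0.52 [29, 71, 97];0.524 [28, 73, 98];0.528 [30, 74, 96];
```

View pics/t3.png

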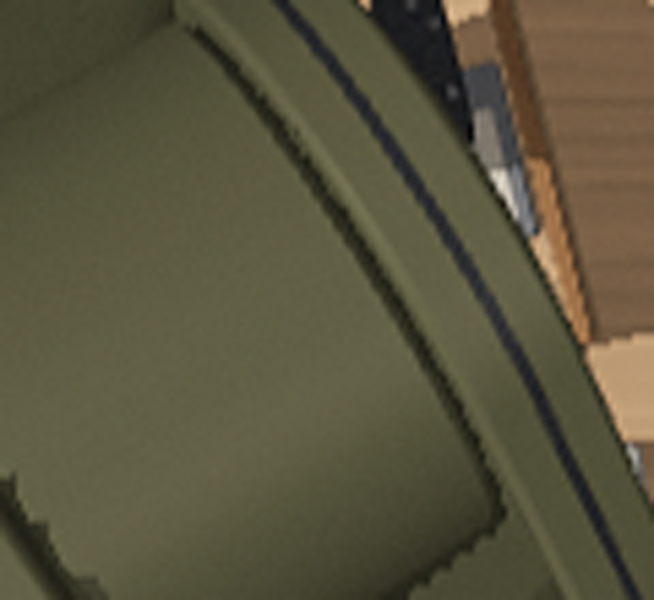

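The arm blocks the top view, so the picture shows only olive link surfaces and the console can't be seen. I finish the push by the known geometry, then lift clear and look.

>>> drive_tool:
  targets:
    - {"tx": -0.14, "ty": -0.038, "tz": 0, "wx": 0, "wy": 0, "wz": 0, "claw": -1}
    - {"tx": -0.14, "ty": -0.038, "tz": 0, "wx": 0, "wy": 0, "wz": 0, "claw": -1}
    - {"tx": -0.14, "ty": -0.038, "tz": 0, "wx": 0, "wy": 0, "wz": 0, "claw": -1}
    - {"tx": -0.14, "ty": -0.038, "tz": 0, "wx": 0, "wy": 0, "wz": 0, "claw": -1}
    - {"tx": -0.14, "ty": -0.038, "tz": 0, "wx": 0, "wy": 0, "wz": 0, "claw": -1}
    - {"tx": -0.12, "ty": -0.032, "tz": 0, "wx": 0, "wy": 0, "wz": 0, "claw": -1}
    - {"tx": -0.08, "ty": -0.021, "tz": 0, "wx": 0, "wy": 0, "wz": 0, "claw": -1}
    - {"tx": 0, "ty": 0, "tz": 0, "wx": 0, "wy": 0, "wz": 0, "claw": -1}

```text
clock: 4.2
tool_pos: [0.4922, 0.2769, 0.0907]
eef_rot: [-0.13, 0.992, -0.0, -0.0]
contact_force: [-0.1, 0.4, -0.3]
opening: 0.0
finger_force: 0.1
```

>>> drive_tool:
  targets:
    - {"tx": 0.3, "ty": 0.08, "tz": 0, "wx": 0, "wy": 0, "wz": 0, "claw": -1}
    - {"tx": 0, "ty": 0, "tz": 1, "wx": 0, "wy": 0, "wz": 0, "claw": -1}
    - {"tx": 0, "ty": 0, "tz": 1, "wx": 0, "wy": 0, "wz": 0, "claw": -1}
    - {"tx": 0, "ty": 0, "tz": 1, "wx": 0, "wy": 0, "wz": 0, "claw": -1}
    - {"tx": 0, "ty": 1, "tz": 0.5, "wx": 0, "wy": 0, "wz": 0, "claw": 1}
    - {"tx": 0, "ty": 1, "tz": 0, "wx": 0, "wy": 0, "wz": 0, "claw": 1}
    - {"tx": 0, "ty": 1, "tz": 0, "wx": 0, "wy": 0, "wz": 0, "claw": 1}
    - {"tx": -0.5, "ty": 1, "tz": 0, "wx": 0, "wy": 0, "wz": 0, "claw": 1}

```text
clock: 5.0
tool_pos: [0.4892, 0.3998, 0.1957]
eef_rot: [-0.128, 0.992, -0.0, 0.001]
contact_force: [-0.4, 1.2, -0.5]
opening: 0.344
finger_force: 0.0
```

```bash
python3 - <<'E'
from h import *
t=snap("top");c=snap("scene")
a=cv2.resize(t["image"][165:265,150:275],(500,400),interpolation=cv2.INTER_CUBIC);b=cv2.resize(c["image"][200:320,265:365],(300,360),interpolation=cv2.INTER_CUBIC)
f=np.zeros((400,800,3),np.uint8);f[:,:500]=a;f[:360,500:]=b
cv2.imwrite("pics/t4.png",f)
import pickle;pickle.dump((t,c),open("s4.pkl","wb"))
E
```

```text
(no output)
```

View pics/t4.png

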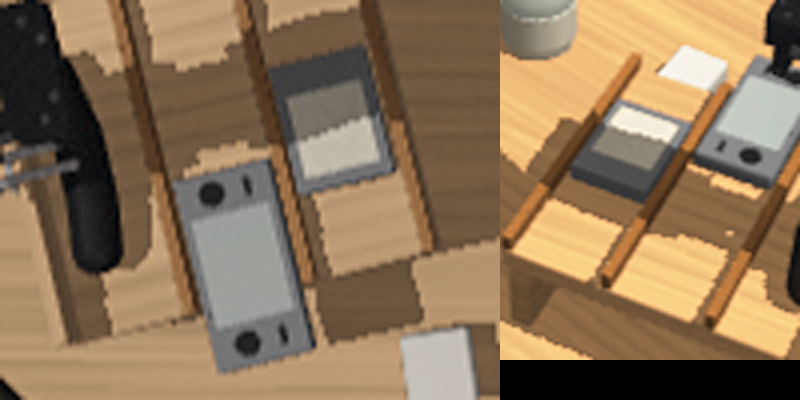

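The view shows the console out over the front edge. Its front corners are at (220,372) and (313,346) and the rail ends at (195,318) and (310,285), an overhang of about 37 mm. The cartridge hasn't moved.

```bash
python3 - <<'E'
from h import *
import pickle
t,c=pickle.load(open("s4.pkl","rb"))
Q=np.array([onz(t,150+x/4-.4,165+y/4-.4,.094)[:2] for x,y in [(175,182),(270,160),(313,346),(220,372),(197,320),(311,286)]])
d=np.array([.966,.258]);n=np.array([-.258,.966])
print(np.c_[Q@d,Q@n].round(4)); C=Q[:4].mean(0);print(C,C@d,C@n)
for X,Y in ((.438,C@n),): print("grasp world",X*d+Y*n)
p=r.get_state()["tool_pos"];print(p)
E
```

```text
[[0.5355 0.1691]
 [0.5338 0.1105]
 [0.4194 0.1122]
 [0.4185 0.1696]
 [0.4519 0.1757]
 [0.4542 0.1048]]
[0.42449903 0.25868112] 0.47680579292776365 0.14036521392736637
grasp world [0.38689377 0.2485968 ]
[0.48325758 0.40566392 0.19585694]
```

>>> drive_tool:
  targets:
    - {"tx": -0.54, "ty": -0.87, "tz": 0, "wx": 0, "wy": 0, "wz": 0, "claw": 1}
    - {"tx": -0.54, "ty": -0.87, "tz": 0, "wx": 0, "wy": 0, "wz": 0, "claw": 1}
    - {"tx": -0.54, "ty": -0.87, "tz": 0, "wx": 0, "wy": 0, "wz": 0, "claw": 1}
    - {"tx": -0.54, "ty": -0.87, "tz": 0, "wx": 0, "wy": 0, "wz": 0, "claw": 1}
    - {"tx": -0.54, "ty": -0.87, "tz": 0, "wx": 0, "wy": 0, "wz": 0, "claw": 1}
    - {"tx": -0.54, "ty": -0.87, "tz": 0, "wx": 0, "wy": 0, "wz": 0, "claw": 1}
    - {"tx": 0, "ty": 0, "tz": -0.5, "wx": 0, "wy": 0, "wz": 0, "claw": 1}
    - {"tx": 0, "ty": 0, "tz": -0.5, "wx": 0, "wy": 0, "wz": 0, "claw": 1}

```text
clock: 5.9
tool_pos: [0.3901, 0.2414, 0.1659]
eef_rot: [-0.129, 0.992, -0.0, 0.0]
contact_force: [0.5, -0.3, -0.1]
opening: 1.0
finger_force: 0.0
```

>>> drive_tool:
  targets:
    - {"tx": -0.14, "ty": 0.22, "tz": 0, "wx": 0, "wy": 0, "wz": 0, "claw": 1}
    - {"tx": 0, "ty": 0, "tz": -0.6, "wx": 0, "wy": 0, "wz": 0, "claw": 1}
    - {"tx": 0, "ty": 0, "tz": -0.6, "wx": 0, "wy": 0, "wz": 0, "claw": 1}
    - {"tx": 0, "ty": 0, "tz": 0, "wx": 0, "wy": 0, "wz": 0, "claw": 1}
    - {"tx": 0, "ty": 0, "tz": 0, "wx": 0, "wy": 0, "wz": 0, "claw": 1}
    - {"tx": 0, "ty": 0, "tz": 0, "wx": 0, "wy": 0, "wz": 0, "claw": 1}
    - {"tx": 0, "ty": 0, "tz": 0, "wx": 0, "wy": 0, "wz": 0, "claw": 1}
    - {"tx": 0, "ty": 0, "tz": 0, "wx": 0, "wy": 0, "wz": 0, "claw": 1}

```text
clock: 6.7
tool_pos: [0.3857, 0.2496, 0.1303]
eef_rot: [-0.13, 0.992, 0.0, 0.0]
contact_force: [0.3, 0.5, 0.6]
opening: 1.002
finger_force: 0.0
```

>>> drive_tool:
  targets:
    - {"tx": 0, "ty": -0.03, "tz": -0.5, "wx": 0, "wy": 0, "wz": 0, "claw": 1}
    - {"tx": 0, "ty": 0, "tz": -0.5, "wx": 0, "wy": 0, "wz": 0, "claw": 1}
    - {"tx": 0, "ty": 0, "tz": -0.4, "wx": 0, "wy": 0, "wz": 0, "claw": 1}
    - {"tx": 0, "ty": 0, "tz": -0.2, "wx": 0, "wy": 0, "wz": 0, "claw": 1}
    - {"tx": 0, "ty": 0, "tz": 0, "wx": 0, "wy": 0, "wz": 0, "claw": 1}
    - {"tx": 0, "ty": 0, "tz": 0, "wx": 0, "wy": 0, "wz": 0, "claw": 0.6}
    - {"tx": 0, "ty": 0, "tz": 0, "wx": 0, "wy": 0, "wz": 0, "claw": 0.5}
    - {"tx": 0, "ty": 0, "tz": 0, "wx": 0, "wy": 0, "wz": 0, "claw": 0.4}
  force: 45

```text
clock: 7.5
tool_pos: [0.3857, 0.2487, 0.0822]
eef_rot: [-0.13, 0.992, 0.0, 0.0]
contact_force: [-0.8, 0.1, 0.1]
opening: 0.755
finger_force: 0.0
```

>>> drive_tool:
  targets:
    - {"tx": 0, "ty": 0, "tz": 0, "wx": 0, "wy": 0, "wz": 0, "claw": -1}
    - {"tx": 0, "ty": 0, "tz": 0, "wx": 0, "wy": 0, "wz": 0, "claw": -1}
    - {"tx": 0, "ty": 0, "tz": 0, "wx": 0, "wy": 0, "wz": 0, "claw": -1}
    - {"tx": 0, "ty": 0, "tz": 0, "wx": 0, "wy": 0, "wz": 0, "claw": -1}
    - {"tx": 0, "ty": 0, "tz": 0.1, "wx": 0, "wy": 0, "wz": 0, "claw": -1}
    - {"tx": 0, "ty": 0, "tz": 0.2, "wx": 0, "wy": 0, "wz": 0, "claw": -1}
    - {"tx": 0, "ty": 0, "tz": 0.2, "wx": 0, "wy": 0, "wz": 0, "claw": -1}
    - {"tx": 0, "ty": 0, "tz": 0.2, "wx": 0, "wy": 0, "wz": 0, "claw": -1}

```text
clock: 8.3
tool_pos: [0.3854, 0.2483, 0.1032]
eef_rot: [-0.13, 0.992, -0.0, -0.0]
contact_force: [-0.1, 0.7, -1.7]
opening: 0.677
finger_force: 44.9
```

>>> drive_tool:
  targets:
    - {"tx": 0, "ty": 0, "tz": 0.5, "wx": 0, "wy": 0, "wz": 0, "claw": -1}
    - {"tx": 0, "ty": 0, "tz": 0.7, "wx": 0, "wy": 0, "wz": 0, "claw": -1}
    - {"tx": 0, "ty": 0, "tz": 0.8, "wx": 0, "wy": 0, "wz": 0, "claw": -1}
    - {"tx": 0, "ty": 0, "tz": 0.8, "wx": 0, "wy": 0, "wz": 0, "claw": -1}
    - {"tx": 0, "ty": -0.3, "tz": 0.5, "wx": 0, "wy": 0, "wz": 0, "claw": -1}
    - {"tx": 0.1, "ty": -0.6, "tz": 0, "wx": 0, "wy": 0, "wz": -0.04, "claw": -1}
    - {"tx": 0.1, "ty": -0.9, "tz": 0, "wx": 0, "wy": 0, "wz": -0.04, "claw": -1}
    - {"tx": 0.1, "ty": -0.9, "tz": 0, "wx": 0, "wy": 0, "wz": -0.04, "claw": -1}

```text
clock: 9.1
tool_pos: [0.3943, 0.1666, 0.2023]
eef_rot: [-0.067, 0.998, 0.0, 0.0]
contact_force: [0.0, -0.6, -1.8]
opening: 0.673
finger_force: 44.9
```

>>> drive_tool:
  targets:
    - {"tx": 0.15, "ty": -0.9, "tz": 0, "wx": 0, "wy": 0, "wz": -0.06, "claw": -1}
    - {"tx": 0.15, "ty": -0.9, "tz": 0, "wx": 0, "wy": 0, "wz": -0.06, "claw": -1}
    - {"tx": 0.15, "ty": -0.9, "tz": 0, "wx": 0, "wy": 0, "wz": -0.06, "claw": -1}
    - {"tx": 0.15, "ty": -0.9, "tz": 0, "wx": 0, "wy": 0, "wz": -0.06, "claw": -1}
    - {"tx": 0.15, "ty": -0.9, "tz": 0, "wx": 0, "wy": 0, "wz": -0.06, "claw": -1}
    - {"tx": 0.15, "ty": -0.9, "tz": 0, "wx": 0, "wy": 0, "wz": -0.06, "claw": -1}
    - {"tx": 0.15, "ty": -0.9, "tz": 0, "wx": 0, "wy": 0, "wz": -0.06, "claw": -1}
    - {"tx": 0.15, "ty": -0.9, "tz": 0, "wx": 0, "wy": 0, "wz": -0.06, "claw": -1}

```text
clock: 9.9
tool_pos: [0.4302, -0.0497, 0.2021]
eef_rot: [0.184, 0.983, 0.0, -0.0]
contact_force: [0.3, -0.1, -2.1]
opening: 0.671
finger_force: 44.9
```

>>> drive_tool:
  targets:
    - {"tx": 0.07, "ty": -0.9, "tz": 0, "wx": 0, "wy": 0, "wz": -0.035, "claw": -1}
    - {"tx": 0.07, "ty": -0.9, "tz": 0, "wx": 0, "wy": 0, "wz": 0, "claw": -1}
    - {"tx": 0.07, "ty": -0.9, "tz": 0, "wx": 0, "wy": 0, "wz": 0, "claw": -1}
    - {"tx": 0.07, "ty": -0.9, "tz": -0.3, "wx": 0, "wy": 0, "wz": 0, "claw": -1}
    - {"tx": 0.07, "ty": -0.9, "tz": -0.5, "wx": 0, "wy": 0, "wz": 0, "claw": -1}
    - {"tx": 0.07, "ty": -0.9, "tz": -0.7, "wx": 0, "wy": 0, "wz": 0, "claw": -1}
    - {"tx": 0.07, "ty": -0.9, "tz": -0.7, "wx": 0, "wy": 0, "wz": 0, "claw": -1}
    - {"tx": 0, "ty": 0, "tz": -0.5, "wx": 0, "wy": 0, "wz": 0, "claw": -1}

```text
clock: 10.7
tool_pos: [0.4441, -0.2422, 0.1198]
eef_rot: [0.204, 0.979, -0.001, -0.0]
contact_force: [-1.3, 0.4, -1.6]
opening: 0.674
finger_force: 44.9
```

```bash
python3 - <<'E'
from h import *
c=snap("scene");t=snap("top")
s=r.get_state();print(s["tool_pos"],s["eef_rot"])
f=np.zeros((400,800,3),np.uint8);f[:,:400]=cv2.resize(t["image"][155:265,375:485],(400,400),interpolation=cv2.INTER_CUBIC);f[:,400:]=cv2.resize(c["image"][115:215,130:230],(400,400),interpolation=cv2.INTER_CUBIC)
cv2.imwrite("pics/h5.png",f)
E
```

```text
[ 0.44348543 -0.23781211  0.11937681] [ 2.01691283e-01  9.79447120e-01  2.96673112e-04 -1.96922120e-03]
```

View pics/h5.png

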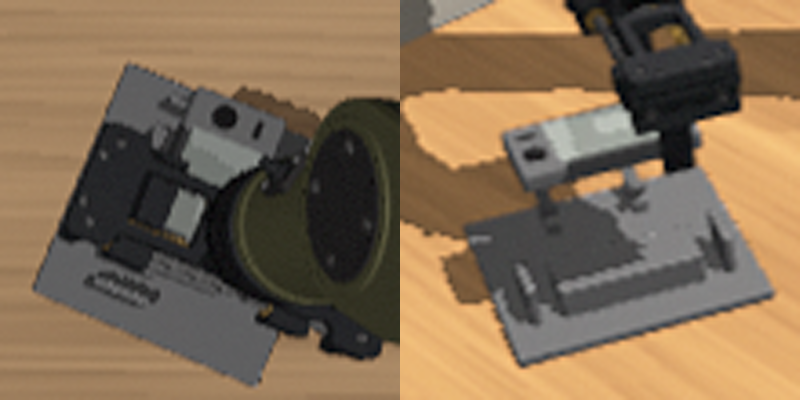

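The view shows the console held level above the tray. Its far-left corner is at (193,88) in the left panel, and the pad with its lips lies below it. I check the corner position against the planned offset.

```bash
python3 - <<'E'
from h import *
t=snap("top");k=110/400
s=r.get_state();p=s["tool_pos"];a=2*np.arctan2(s["eef_rot"][1],s["eef_rot"][0])-np.pi;print(p,"yaw",np.degrees(a))
d=np.array([np.cos(a),np.sin(a)]);n=np.array([-d[1],d[0]])
for x,y in ((193,88),(318,127)):
    w=onz(t,375+x*k-.4,155+y*k-.4,p[2]+.012);e=w[:2]-p[:2];print(w,e@d,e@n)
for x,y in ((128,63),(33,290),(258,386)): print("tray",onz(t,375+x*k-.4,155+y*k-.4,.008))
E
```

```text
[ 0.44429408 -0.23709313  0.12039397] yaw -23.18256158563091
[ 0.54388847 -0.24438746  0.13239397] 0.09442416403267838 0.03250119034068941
[ 0.51935083 -0.3210101   0.13239397] 0.10203123825567591 -0.04759411081914508
tray [ 0.58280792 -0.24266076  0.008     ]
tray [ 0.41979424 -0.1721313   0.008     ]
tray [ 0.35322411 -0.32795369  0.008     ]
```

>>> drive_tool:
  targets:
    - {"tx": 0.08, "ty": -0.05, "tz": -0.5, "wx": 0, "wy": 0, "wz": 0, "claw": -1}
    - {"tx": 0, "ty": 0, "tz": -0.6, "wx": 0, "wy": 0, "wz": 0, "claw": -1}
    - {"tx": 0, "ty": 0, "tz": -0.6, "wx": 0, "wy": 0, "wz": 0, "claw": -1}
    - {"tx": 0, "ty": 0, "tz": -0.5, "wx": 0, "wy": 0, "wz": 0, "claw": -1}
    - {"tx": 0, "ty": 0, "tz": -0.3, "wx": 0, "wy": 0, "wz": 0, "claw": -1}
    - {"tx": 0, "ty": 0, "tz": -0.2, "wx": 0, "wy": 0, "wz": 0, "claw": -1}
    - {"tx": 0, "ty": 0, "tz": 0, "wx": 0, "wy": 0, "wz": 0, "claw": -1}
    - {"tx": 0, "ty": 0, "tz": 0, "wx": 0, "wy": 0, "wz": 0, "claw": -1}

```text
clock: 11.65
tool_pos: [0.4479, -0.239, 0.0404]
eef_rot: [0.201, 0.98, -0.0, 0.0]
contact_force: [-0.3, 0.5, -1.9]
opening: 0.675
finger_force: 44.9
```

>>> drive_tool:
  targets:
    - {"tx": -0.03, "ty": 0, "tz": -0.1, "wx": 0, "wy": 0, "wz": 0, "claw": -1}
    - {"tx": 0, "ty": 0, "tz": -0.06, "wx": 0, "wy": 0, "wz": 0, "claw": -1}
    - {"tx": 0, "ty": 0, "tz": -0.04, "wx": 0, "wy": 0, "wz": 0, "claw": -1}
    - {"tx": 0, "ty": 0, "tz": -0.04, "wx": 0, "wy": 0, "wz": 0, "claw": -1}
    - {"tx": 0, "ty": 0, "tz": -0.03, "wx": 0, "wy": 0, "wz": 0, "claw": -1}
    - {"tx": 0, "ty": 0, "tz": 0, "wx": 0, "wy": 0, "wz": 0, "claw": -1}
    - {"tx": 0, "ty": 0, "tz": 0, "wx": 0, "wy": 0, "wz": 0, "claw": -1}
    - {"tx": 0, "ty": 0, "tz": 0, "wx": 0, "wy": 0, "wz": 0, "claw": -1}

```text
clock: 12.45
tool_pos: [0.4466, -0.239, 0.0321]
eef_rot: [0.201, 0.98, -0.0, 0.0]
contact_force: [-1.0, -0.4, 5.7]
opening: 0.677
finger_force: 44.9
```

>>> drive_tool:
  targets:
    - {"tx": 0, "ty": 0, "tz": 0, "wx": 0, "wy": 0, "wz": 0, "claw": 0.4}
    - {"tx": 0, "ty": 0, "tz": 0, "wx": 0, "wy": 0, "wz": 0, "claw": 0.5}
    - {"tx": 0, "ty": 0, "tz": 0, "wx": 0, "wy": 0, "wz": 0, "claw": 0.6}
    - {"tx": 0, "ty": 0, "tz": 0, "wx": 0, "wy": 0, "wz": 0, "claw": 0.6}
    - {"tx": 0, "ty": 0, "tz": 0, "wx": 0, "wy": 0, "wz": 0, "claw": 0.6}
    - {"tx": 0, "ty": 0, "tz": 0.2, "wx": 0, "wy": 0, "wz": 0, "claw": 0.6}
    - {"tx": 0, "ty": 0, "tz": 0.5, "wx": 0, "wy": 0, "wz": 0, "claw": 0.6}
    - {"tx": 0, "ty": 0, "tz": 0.8, "wx": 0, "wy": 0, "wz": 0, "claw": 0.6}

```text
clock: 13.25
tool_pos: [0.4459, -0.2386, 0.0766]
eef_rot: [0.201, 0.98, 0.0, -0.001]
contact_force: [0.2, -0.5, 0.1]
opening: 0.802
finger_force: 0.0
```

>>> drive_tool:
  targets:
    - {"tx": 0, "ty": 0, "tz": 1, "wx": 0, "wy": 0, "wz": 0, "claw": 0}
    - {"tx": 0, "ty": 0, "tz": 1, "wx": 0, "wy": 0, "wz": 0.1, "claw": 0}
    - {"tx": 0.3, "ty": 0.8, "tz": 0.5, "wx": 0, "wy": 0, "wz": 0.1, "claw": 0}
    - {"tx": 0.3, "ty": 0.9, "tz": 0, "wx": 0, "wy": 0, "wz": 0.1, "claw": 0}
    - {"tx": 0.3, "ty": 0.9, "tz": 0, "wx": 0, "wy": 0, "wz": 0.1, "claw": 0}
    - {"tx": 0.3, "ty": 0.9, "tz": 0, "wx": 0, "wy": 0, "wz": 0.1, "claw": 0}
    - {"tx": 0.3, "ty": 0.9, "tz": 0, "wx": 0, "wy": 0, "wz": 0.14, "claw": 0}
    - {"tx": 0.3, "ty": 0.9, "tz": 0, "wx": 0, "wy": 0, "wz": 0, "claw": 0}

```text
clock: 14.05
tool_pos: [0.5007, -0.0791, 0.152]
eef_rot: [-0.134, 0.991, -0.0, 0.0]
contact_force: [-0.1, 0.5, -0.1]
opening: 0.497
finger_force: 0.0
```

```bash
python3 - <<'E'
from h import *
c=snap("scene");t=snap("top")
import pickle;pickle.dump((t,c),open("s6.pkl","wb"))
f=np.zeros((400,800,3),np.uint8);f[:,:400]=cv2.resize(t["image"][160:270,375:485],(400,400),interpolation=cv2.INTER_CUBIC);f[:,400:]=cv2.resize(c["image"][115:215,130:230],(400,400),interpolation=cv2.INTER_CUBIC)
cv2.imwrite("pics/p6.png",f)
E
```

```text
(no output)
```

View pics/p6.png

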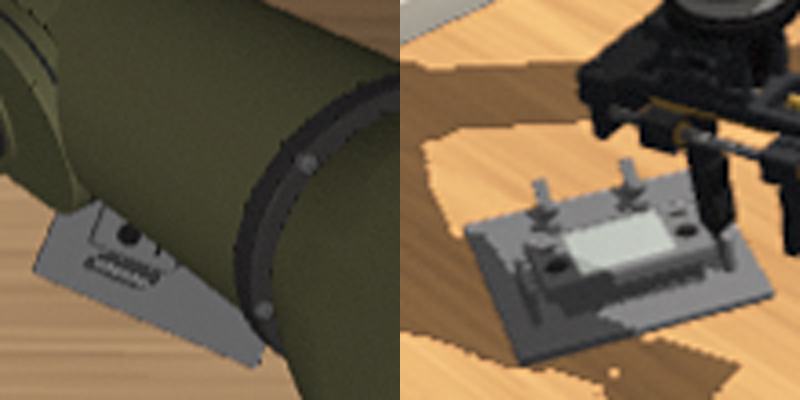

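The view shows the console flat on the pad between both lips, with the end lips at (530,280) and (722,250). I'll check it from the top later. Now the stylus: the barrel middle is at about (0.533, 0.002) and its yaw is 14.8°.

>>> drive_tool:
  targets:
    - {"tx": 0.36, "ty": 0.9, "tz": 0, "wx": 0, "wy": 0, "wz": -0.008, "claw": 0}
    - {"tx": 0.36, "ty": 0.9, "tz": 0, "wx": 0, "wy": 0, "wz": 0, "claw": 0}
    - {"tx": 0.36, "ty": 0.9, "tz": 0, "wx": 0, "wy": 0, "wz": 0, "claw": 0}
    - {"tx": 0, "ty": 0, "tz": -0.9, "wx": 0, "wy": 0, "wz": 0, "claw": 0}
    - {"tx": 0, "ty": 0, "tz": -0.9, "wx": 0, "wy": 0, "wz": 0, "claw": 0}
    - {"tx": 0, "ty": 0, "tz": -0.9, "wx": 0, "wy": 0, "wz": 0, "claw": 0}
    - {"tx": 0, "ty": 0, "tz": 0, "wx": 0, "wy": 0, "wz": 0, "claw": 0}
    - {"tx": 0, "ty": 0, "tz": 0, "wx": 0, "wy": 0, "wz": 0, "claw": 0}

```text
clock: 14.95
tool_pos: [0.5328, 0.0004, 0.071]
eef_rot: [-0.128, 0.992, -0.0, -0.0]
contact_force: [0.5, -0.1, 0.0]
opening: 0.498
finger_force: 0.0
```

>>> drive_tool:
  targets:
    - {"tx": 0, "ty": 0.05, "tz": -0.6, "wx": 0, "wy": 0, "wz": 0, "claw": 0}
    - {"tx": 0, "ty": 0, "tz": -0.6, "wx": 0, "wy": 0, "wz": 0, "claw": 0}
    - {"tx": 0, "ty": 0, "tz": -0.4, "wx": 0, "wy": 0, "wz": 0, "claw": 0}
    - {"tx": 0, "ty": 0, "tz": -0.25, "wx": 0, "wy": 0, "wz": 0, "claw": 0}
    - {"tx": 0, "ty": 0, "tz": -0.12, "wx": 0, "wy": 0, "wz": 0, "claw": 0}
    - {"tx": 0, "ty": 0, "tz": 0, "wx": 0, "wy": 0, "wz": 0, "claw": 0}
    - {"tx": 0, "ty": 0, "tz": 0, "wx": 0, "wy": 0, "wz": 0, "claw": 0}
    - {"tx": 0, "ty": 0, "tz": 0, "wx": 0, "wy": 0, "wz": 0, "claw": -0.3}
  force: 20

```text
clock: 15.75
tool_pos: [0.5334, 0.0025, 0.012]
eef_rot: [-0.128, 0.992, 0.0, 0.0]
contact_force: [-0.6, 0.2, 0.3]
opening: 0.43
finger_force: 0.0
```

>>> drive_tool:
  targets:
    - {"tx": 0, "ty": 0, "tz": 0, "wx": 0, "wy": 0, "wz": 0, "claw": -0.5}
    - {"tx": 0, "ty": 0, "tz": 0, "wx": 0, "wy": 0, "wz": 0, "claw": -1}
    - {"tx": 0, "ty": 0, "tz": 0, "wx": 0, "wy": 0, "wz": 0, "claw": -1}
    - {"tx": 0, "ty": 0, "tz": 0, "wx": 0, "wy": 0, "wz": 0, "claw": -1}
    - {"tx": 0, "ty": 0, "tz": 0, "wx": 0, "wy": 0, "wz": 0, "claw": -1}
    - {"tx": 0, "ty": 0, "tz": 0.3, "wx": 0, "wy": 0, "wz": 0, "claw": -1}
    - {"tx": 0, "ty": 0, "tz": 0.6, "wx": 0, "wy": 0, "wz": 0, "claw": -1}
    - {"tx": 0, "ty": 0, "tz": 0.8, "wx": 0, "wy": 0, "wz": 0, "claw": -1}

```text
clock: 16.55
tool_pos: [0.5322, 0.0025, 0.0628]
eef_rot: [-0.129, 0.992, -0.0, -0.001]
contact_force: [-0.4, 0.4, 0.3]
opening: 0.196
finger_force: 20.0
```

>>> drive_tool:
  targets:
    - {"tx": 0, "ty": 0, "tz": 1, "wx": 0, "wy": 0, "wz": 0, "claw": -1}
    - {"tx": 0, "ty": 0, "tz": 1, "wx": 0, "wy": 0, "wz": 0, "claw": -1}
    - {"tx": 0, "ty": -0.5, "tz": 0.8, "wx": 0, "wy": 0, "wz": 0, "claw": -1}
    - {"tx": -0.1, "ty": -0.9, "tz": 0, "wx": 0, "wy": 0, "wz": -0.05, "claw": -1}
    - {"tx": -0.2, "ty": -0.9, "tz": 0, "wx": 0, "wy": 0, "wz": -0.06, "claw": -1}
    - {"tx": -0.2, "ty": -0.9, "tz": 0, "wx": 0, "wy": 0, "wz": -0.06, "claw": -1}
    - {"tx": -0.2, "ty": -0.9, "tz": 0, "wx": 0, "wy": 0, "wz": -0.06, "claw": -1}
    - {"tx": -0.2, "ty": -0.9, "tz": 0, "wx": 0, "wy": 0, "wz": -0.06, "claw": -1}

```text
clock: 17.35
tool_pos: [0.5054, -0.1486, 0.147]
eef_rot: [0.024, 1.0, -0.0, -0.0]
contact_force: [0.2, -0.3, -0.9]
opening: 0.195
finger_force: 20.0
```

>>> drive_tool:
  targets:
    - {"tx": -0.3, "ty": -0.9, "tz": 0, "wx": 0, "wy": 0, "wz": -0.06, "claw": -1}
    - {"tx": -0.3, "ty": -0.9, "tz": 0, "wx": 0, "wy": 0, "wz": -0.06, "claw": -1}
    - {"tx": -0.3, "ty": -0.9, "tz": 0, "wx": 0, "wy": 0, "wz": -0.06, "claw": -1}
    - {"tx": -0.3, "ty": -0.9, "tz": 0, "wx": 0, "wy": 0, "wz": -0.06, "claw": -1}
    - {"tx": -0.3, "ty": -0.9, "tz": 0, "wx": 0, "wy": 0, "wz": -0.06, "claw": -1}
    - {"tx": -0.3, "ty": -0.9, "tz": 0, "wx": 0, "wy": 0, "wz": -0.045, "claw": -1}
    - {"tx": 0, "ty": 0, "tz": 0, "wx": 0, "wy": 0, "wz": 0, "claw": -1}
    - {"tx": 0, "ty": 0, "tz": 0, "wx": 0, "wy": 0, "wz": 0, "claw": -1}

```text
clock: 18.15
tool_pos: [0.4517, -0.3095, 0.1468]
eef_rot: [0.203, 0.979, 0.0, -0.0]
contact_force: [-0.1, 1.4, -1.3]
opening: 0.196
finger_force: 20.0
```

>>> drive_tool:
  targets:
    - {"tx": -0.11, "ty": -0.5, "tz": 0, "wx": 0, "wy": 0, "wz": 0, "claw": -1}
    - {"tx": -0.11, "ty": -0.5, "tz": 0, "wx": 0, "wy": 0, "wz": 0, "claw": -1}
    - {"tx": 0, "ty": 0, "tz": -0.6, "wx": 0, "wy": 0, "wz": 0, "claw": -1}
    - {"tx": 0, "ty": 0, "tz": -0.6, "wx": 0, "wy": 0, "wz": 0, "claw": -1}
    - {"tx": 0, "ty": 0, "tz": -0.6, "wx": 0, "wy": 0, "wz": 0, "claw": -1}
    - {"tx": 0, "ty": 0, "tz": 0, "wx": 0, "wy": 0, "wz": 0, "claw": -1}
    - {"tx": 0, "ty": 0, "tz": 0, "wx": 0, "wy": 0, "wz": 0, "claw": -1}
    - {"tx": 0, "ty": 0, "tz": 0, "wx": 0, "wy": 0, "wz": 0, "claw": -1}

```text
clock: 18.95
tool_pos: [0.446, -0.34, 0.0934]
eef_rot: [0.202, 0.979, -0.0, 0.001]
contact_force: [-0.1, 0.5, 0.4]
opening: 0.199
finger_force: 20.0
```

```bash
python3 - <<'E'
from h import *
c=snap("scene");t=snap("top")
import pickle;pickle.dump((t,c),open("s7.pkl","wb"))
print(r.get_state()["tool_pos"])
f=np.zeros((400,800,3),np.uint8);f[:,:400]=cv2.resize(t["image"][160:270,375:485],(400,400),interpolation=cv2.INTER_CUBIC);f[:,400:]=cv2.resize(c["image"][115:215,130:230],(400,400),interpolation=cv2.INTER_CUBIC)
cv2.imwrite("pics/p7.png",f)
E
```

```text
[ 0.44595245 -0.33993385  0.09346071]
```

View pics/p7.png

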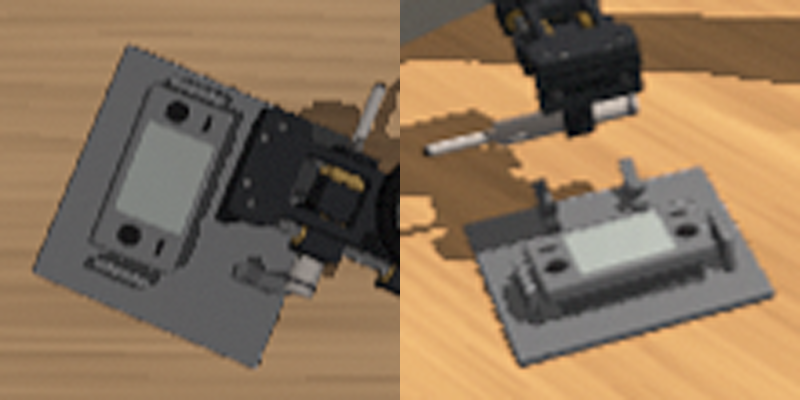

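The top view shows the console flat and centred between the lips. The stylus is level above the groove: in the right panel its tip is at (425,151), the shaft joint at (492,134) and the barrel end at (637,103). I work out its offset along the axis.

```bash
python3 - <<'E'
from h import *
import pickle
t,c=pickle.load(open("s7.pkl","rb"))
d=np.array([.9185,-.3955]);n=np.array([.3955,.9185]);p=np.array([.446,-.34])
for nm,s,x,y in (("tip",c,425,151),("joint",c,492,134),("end",c,637,103)):
    e=onz(c,130+(x-400)/4-.4,115+y/4-.4,.0915)[:2]-p;print(nm,e@d,e@n)
for nm,x,y in (("tip",381,85),("end",302,288)):
    e=onz(t,375+x*.275-.4,160+y*.275-.4,.0915)[:2]-p;print("top",nm,e@d,e@n)
# console centre on pad, top view corners
q=[onz(t,375+x*.275-.4,160+y*.275-.4,.044)[:2] for x,y in ((148,82),(240,115),(183,272),(90,245))]
print("console",np.mean(q,0))
T=np.array([.4679,-.2866]);print("in tray",(np.mean(q,0)-T)@d,(np.mean(q,0)-T)@n)
E
```

```text
tip 0.104208654555541 -0.006142571546031537
joint 0.05762966557951037 -0.0072418566074231566
end -0.044609196510350495 -0.002332101007370485
top tip 0.10300362734769876 0.0005431148735445756
top end -0.040684714752746286 -0.0010087461578483213
console [ 0.48356411 -0.25482263]
in tray 0.0018195390230108265 0.03538266696643557
```

>>> drive_tool:
  targets:
    - {"tx": -0.2, "ty": 0.075, "tz": 0, "wx": 0, "wy": 0, "wz": 0, "claw": -1}
    - {"tx": 0, "ty": 0, "tz": -0.5, "wx": 0, "wy": 0, "wz": 0, "claw": -1}
    - {"tx": 0, "ty": 0, "tz": -0.5, "wx": 0, "wy": 0, "wz": 0, "claw": -1}
    - {"tx": 0, "ty": 0, "tz": -0.4, "wx": 0, "wy": 0, "wz": 0, "claw": -1}
    - {"tx": 0, "ty": 0, "tz": -0.2, "wx": 0, "wy": 0, "wz": 0, "claw": -1}
    - {"tx": 0, "ty": 0, "tz": -0.1, "wx": 0, "wy": 0, "wz": 0, "claw": -1}
    - {"tx": 0, "ty": 0, "tz": 0, "wx": 0, "wy": 0, "wz": 0, "claw": -1}
    - {"tx": 0, "ty": 0, "tz": 0, "wx": 0, "wy": 0, "wz": 0, "claw": -1}

```text
clock: 19.85
tool_pos: [0.4397, -0.3373, 0.0419]
eef_rot: [0.202, 0.979, -0.0, 0.0]
contact_force: [-0.4, -0.2, 0.1]
opening: 0.198
finger_force: 20.0
```

>>> drive_tool:
  targets:
    - {"tx": 0, "ty": 0, "tz": -0.06, "wx": 0, "wy": 0, "wz": 0, "claw": -1}
    - {"tx": 0, "ty": 0, "tz": -0.04, "wx": 0, "wy": 0, "wz": 0, "claw": -1}
    - {"tx": 0, "ty": 0, "tz": -0.03, "wx": 0, "wy": 0, "wz": 0, "claw": -1}
    - {"tx": 0, "ty": 0, "tz": -0.03, "wx": 0, "wy": 0, "wz": 0, "claw": -1}
    - {"tx": 0, "ty": 0, "tz": 0, "wx": 0, "wy": 0, "wz": 0, "claw": -1}
    - {"tx": 0, "ty": 0, "tz": 0, "wx": 0, "wy": 0, "wz": 0, "claw": -1}
    - {"tx": 0, "ty": 0, "tz": 0, "wx": 0, "wy": 0, "wz": 0, "claw": -1}
    - {"tx": 0, "ty": 0, "tz": 0, "wx": 0, "wy": 0, "wz": 0, "claw": -1}

```text
clock: 20.65
tool_pos: [0.4397, -0.337, 0.0369]
eef_rot: [0.202, 0.979, 0.0, 0.0]
contact_force: [1.3, 1.0, 2.8]
opening: 0.197
finger_force: 20.0
```

>>> drive_tool:
  targets:
    - {"tx": 0.01, "ty": 0.03, "tz": -0.02, "wx": 0, "wy": 0, "wz": 0, "claw": -1}
    - {"tx": 0, "ty": 0, "tz": -0.02, "wx": 0, "wy": 0, "wz": 0, "claw": -1}
    - {"tx": 0, "ty": 0, "tz": 0, "wx": 0, "wy": 0, "wz": 0, "claw": -1}
    - {"tx": 0, "ty": 0, "tz": 0, "wx": 0, "wy": 0, "wz": 0, "claw": -1}
    - {"tx": 0, "ty": 0, "tz": 0, "wx": 0, "wy": 0, "wz": 0, "claw": -1}
    - {"tx": 0, "ty": 0, "tz": 0, "wx": 0, "wy": 0, "wz": 0, "claw": -1}
    - {"tx": 0, "ty": 0, "tz": 0, "wx": 0, "wy": 0, "wz": 0, "claw": -1}
    - {"tx": 0, "ty": 0, "tz": 0, "wx": 0, "wy": 0, "wz": 0, "claw": -1}
  force: 6

```text
clock: 21.45
tool_pos: [0.4398, -0.3368, 0.0362]
eef_rot: [0.203, 0.979, -0.0, 0.0]
contact_force: [-1.6, 1.5, 6.4]
opening: 0.2
finger_force: 6.0
```

>>> drive_tool:
  targets:
    - {"tx": 0, "ty": 0, "tz": 0, "wx": 0, "wy": 0, "wz": 0, "claw": -0.55}
    - {"tx": 0, "ty": 0, "tz": 0, "wx": 0, "wy": 0, "wz": 0, "claw": -0.45}
    - {"tx": 0, "ty": 0, "tz": 0, "wx": 0, "wy": 0, "wz": 0, "claw": -0.3}
    - {"tx": 0, "ty": 0, "tz": 0, "wx": 0, "wy": 0, "wz": 0, "claw": -0.2}
    - {"tx": 0, "ty": 0, "tz": 0, "wx": 0, "wy": 0, "wz": 0, "claw": -0.2}
    - {"tx": 0, "ty": 0, "tz": 0.2, "wx": 0, "wy": 0, "wz": 0, "claw": -0.2}
    - {"tx": 0, "ty": 0, "tz": 0.6, "wx": 0, "wy": 0, "wz": 0, "claw": -0.2}
    - {"tx": 0, "ty": 0, "tz": 1, "wx": 0, "wy": 0, "wz": 0, "claw": -0.2}

```text
clock: 22.25
tool_pos: [0.4388, -0.3356, 0.0891]
eef_rot: [0.202, 0.979, 0.001, -0.002]
contact_force: [-0.1, 0.1, 0.9]
opening: 0.401
finger_force: 0.0
```

>>> drive_tool:
  targets:
    - {"tx": 0, "ty": 0, "tz": 1, "wx": 0, "wy": 0, "wz": 0, "claw": -0.2}
    - {"tx": 0, "ty": 0, "tz": 1, "wx": 0, "wy": 0, "wz": 0, "claw": -0.2}
    - {"tx": 0, "ty": 0, "tz": 1, "wx": 0, "wy": 0, "wz": 0, "claw": -0.2}
    - {"tx": 0, "ty": -0.8, "tz": 0, "wx": 0, "wy": 0, "wz": 0, "claw": -0.2}
    - {"tx": 0, "ty": -0.8, "tz": 0, "wx": 0, "wy": 0, "wz": 0, "claw": -0.2}
    - {"tx": 0, "ty": -0.8, "tz": 0, "wx": 0, "wy": 0, "wz": 0, "claw": -0.2}
    - {"tx": 0, "ty": -0.8, "tz": 0, "wx": 0, "wy": 0, "wz": 0, "claw": -0.2}
    - {"tx": 0, "ty": -0.8, "tz": 0, "wx": 0, "wy": 0, "wz": 0, "claw": -0.2}

```text
clock: 23.05
tool_pos: [0.4394, -0.4572, 0.18]
eef_rot: [0.202, 0.979, 0.0, -0.0]
contact_force: [0.2, -0.3, -0.6]
opening: 0.404
finger_force: 0.0
```

```bash
python3 - <<'E'
from h import *
c=snap("scene");t=snap("top")
import pickle;pickle.dump((t,c),open("s8.pkl","wb"))
print(r.get_state()["tool_pos"],r.get_state()["qd"].round(3))
f=np.zeros((400,800,3),np.uint8);f[:,:400]=cv2.resize(t["image"][160:270,375:485],(400,400),interpolation=cv2.INTER_CUBIC);f[:,400:]=cv2.resize(c["image"][115:215,130:230],(400,400),interpolation=cv2.INTER_CUBIC)
cv2.imwrite("pics/p8.png",f)
E
```

```text
[ 0.43812562 -0.46041305  0.17962439] [-0.034 -0.018 -0.039  0.074 -0.023 -0.016 -0.033]
```

View pics/p8.png

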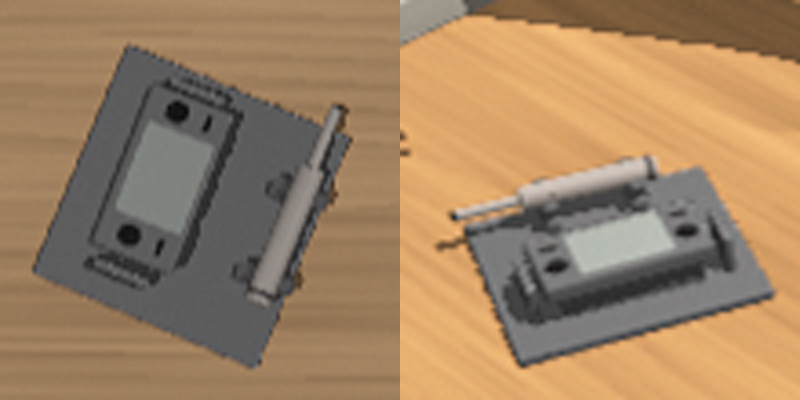

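The view shows the stylus resting in both saddles. In the left panel its barrel runs from (257,300) to (317,165), with a middle at (287,232), and the saddles' middle is at about (284,231). The console is still centred. One numeric check follows.

```bash
python3 - <<'E'
from h import *
import pickle
t,c=pickle.load(open("s8.pkl","rb"))
d=np.array([.9185,-.3955]);n=np.array([.3955,.9185]);T=np.array([.4679,-.2866])
f=lambda x,y,z=.034:(lambda e:(round(e@d,4),round(e@n,4)))(onz(t,375+x*.275-.4,160+y*.275-.4,z)[:2]-T)
g=lambda x,y,z=.034:(lambda e:(round(e@d,4),round(e@n,4)))(onz(c,130+(x-400)/4-.4,115+y/4-.4,z)[:2]-T)
print("top end,joint,tip",f(257,300),f(317,165),f(339,107));print("scene",g(654,169),g(520,198),g(452,215))
for nm in ("tray corners",): print([f(x,y,.008) for x,y in ((130,45),(33,270),(258,367),(352,137))])
E
```

```text
top end,joint,tip (np.float64(-0.0492), np.float64(-0.0559)) (np.float64(0.0538), np.float64(-0.0593)) (np.float64(0.0975), np.float64(-0.0584))
scene (np.float64(-0.0484), np.float64(-0.0601)) (np.float64(0.0487), np.float64(-0.0659)) (np.float64(0.0973), np.float64(-0.0661))
[(np.float64(0.0886), np.float64(0.0844)), (np.float64(-0.0883), np.float64(0.0866)), (np.float64(-0.0884), np.float64(-0.0831)), (np.float64(0.0891), np.float64(-0.084))]
```

The barrel middle is within about 1–2 mm of the groove's middle, so I hand the job in.

```bash
python3 -c "
from plant import workorder
print(workorder.finish_job())"
```

```text
the job is handed in; nothing more can be done
None
```

I laid the console flat on the pad, centred between the lips, and then the stylus in the V groove with its barrel middle within about 2 mm of the groove's middle. I handed the job in at about 23 s, and no result came back.

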